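# Slide the slicer's hand guard off its spring catch and over the blade

### The job

Make the vegetable slicer safe: its hand guard is locked at the loading end and the blade lies bare. Press the sprung steel catch plate behind the guard fully down with a fingertip, keep it down while you push the guard by its rear wall past the catch, and slide the guard on along the rails over the blade until it meets the far stop; then come clear so that the catch springs back up. Only press and push: do not touch the guard's knob or the blade, grasp nothing, and leave the peeler, jar, cup and can undisturbed.

Things in the scene. Friction and masses are not known exactly. Their poses are not given: they have to be found in the camera images.
- slicer: Fixed slicer, white frame 320 mm long (x), 116 mm wide (y) on a clear box. Origin: centre of its underside on the worktop; x runs along the rails from the loading end (x = -160 mm) to the far stop; z up. Rails: 16 mm wide, centred at y = -50 and 50 mm, top 84 mm above the worktop; the steel runway between them at 66 mm. A low cross bar (top 70 mm) closes the loading end, x = -160 to -148 mm.
- far_stop (a point): Middle of the inner face of the white far cross bar (slicer x = 148 mm), 96 mm above the worktop (its top edge). The guard's front meets it.
- guard (a joint): Slide of the hand guard along slicer x, in m: 0 = locked at the loading end, 0.156 = against the far stop, covering the blade. About 2 N moves it; it stays where it is left and cannot be lifted off. The catch stops it at about 0.0015 unless pressed; beyond 0.018 its rear wall is clear of the catch ears.
- guard_heel (a point): Middle of the rear face of the guard's rear wall, to be pushed toward slicer +x; 96.5 mm above the worktop, at slicer x = -108 mm when guard = 0. The wall is 98 mm wide and reaches 13.5 mm below and above this point. The guard is a grey, low, hollow box on the rails, 100 mm long ahead of this face, top 111 mm above the worktop.
- guard_knob (a point): Round grey knob on the guard's top, 27 mm in diameter, 58 mm ahead of the guard's rear face, its top 137 mm above the worktop. The point: centre of its foot. Not to be touched.
- catch (a joint): Travel of the sprung catch plate, in m: 0 = up (locking), 0.010 = fully down on its stop. It moves straight down, about 3 N to start and 6.5 N fully down, and springs back when let go. The guard can pass when it is pressed 0.0055 or more; 0.008 is a good depth.
- catch_pad (a point): Point to press on top of the catch plate, mid of its free part behind the guard: slicer x = -132 mm, y = 0, 81.5 mm above the worktop when up; moves with the plate. Flat steel plate 76 mm wide (y), slicer x = -152 to -84 mm, running on under the guard (1.5 mm below its rear wall). Its free part is 44 mm long. A finger holding it down can slide forward along its middle, pushing the rear wall ahead.
- catch_ear (a point): Top of one of the catch plate's two ears, 8 mm square posts 7 mm high at y = -34 and 34 mm (this one 34), slicer x = -98.5 to -90.5 mm. They stand just ahead of the guard's rear wall and stop it; a finger passes between them (60 mm free).
- blade (a point): Steel V blade on the runway, about 40 mm long (x) and 80 mm wide, 4 mm high, centred at slicer x = 98 mm, y = 0 (this point, on the runway 66 mm above the worktop). A finger behind the guard never gets to it, for the guard stops with its rear face at slicer x = 48 mm. Not to be touched.
- peeler: Blue peeler, 170 x 25 x 18 mm, lying loose beside the slicer on the robot's side. Origin: centre of its underside. Bystander.
- spice_jar: Spice jar with black cap and green label, 45 mm in diameter, 105 mm high, standing behind the slicer. Origin: centre of its base. Bystander.
- cup: Cream ceramic cup, 69 mm in diameter, 67 mm high, standing behind the slicer. Origin: centre of its base. Bystander.
- can: Slim red drink can, 54 mm in diameter, 134 mm high, standing behind the slicer. Origin: centre of its base. Bystander.

How it is judged:
By the outcome, as a careful person would: the job done as asked, in the order asked, and still so for the second after the job is handed in, with the robot touching nothing.
It also fails if it takes over 35 s, if anything falls off the work surface, if the arm or the gripper's body presses on something with over 40 N, if the wrist force passes 120 N, or if a joint passes its speed limit or range.

### The arm

A 6-joint arm with a two-finger parallel gripper is mounted at the origin on a cart in front of the work surface, level with it; the furniture and walls round the work are solid. World frame = base frame: x ahead of the robot, y to its left, z up, the work surface at z = 0. Lengths are in m, angles in rad, forces in N, time in s.
With the tool pointing down it reaches from about 0.25 to 0.8 m from the base axis. Payload 3.9 kg.
Tool frame: the origin (TCP) lies on the centre line of the jaws, within the pads' length; the fingertips stand r.finger_overhang ahead of it and the grasp point (between the pads) lies 11 mm behind it (r.finger_overhang is the distance from the TCP to the fingertips, in m); z points along the fingers, y is the line along which they close (so a half turn about z gives the same grasp; the last joint's range is limited). The gripper opens to 85 mm and grips with 20 to 120 N. Pads are 22 mm wide; open, the fingers measure 114 mm over their backs; the gripper's body (76 mm by 85 mm) begins 54 mm behind the grasp point. The pads swing forward as they close: fully open they stand 13 mm farther back than shut.
Start: joints at [-1.228, 0.26, -0.138, 1.173, 0, 1.571], TCP at [0.176, -0.494, 0.239] pointing down, gripper open.
Joint ranges: [-2.78, 2.78], [-0.83, 1.72], [-1.28, 1.37], [-1.9, 2.12], [-1.57, 1.48], [-3.14, 3.14]. Speed limits (rad/s): [2.57, 2.57, 3.14, 3.14, 3.14, 3.14].

### API

Orientations are given as a unit quaternion [w, x, y, z].
In Python, from rig import r gives the robot as it stands.
- The arm moves only by the tool apply_moves, never from a script. Its argument "increments" is a list of rows, each an object of numbers: "x", "y", "z": the shift along the tool's x, y, z normalised to -1 to 1, where 1 is 150 mm; "wx", "wy", "wz": the turn, a rotation vector about the tool's x, y, z normalised to -1 to 1, where 1 is 120 degrees. A call has 1 to 12 rows; each row is the pose to reach, as a shift and turn from the pose commanded when the call began, along the tool's axes at that moment; what a row does not reach only later rows make up. A row lasts 1/12 s, in which the tool goes at most 41.7 mm and 7.16 degrees, less where a joint would pass 70% of its speed; a pose out of reach is approached as far as the arm can. A call with a number of a shift or a turn outside -1 to 1 is refused whole. A call with a gripper value outside its range is refused whole. "claw" is the gripper's target within -1 to 1 (shut at 1, half-way at 0, fully open at -1), set as the call begins (left out, the last holds). The fingers move at their own pace and stop on an object; "squeeze" is the grip in N (left out, the last holds). Time passes only in rows, so rows that repeat a pose let the fingers close. It gives the time, the measured TCP pose, the force, the opening and the grip force at its end, in the units of the state.
- r.observe(): the state, without advancing time (a new reading comes with each control period).
- r.read_camera(name): name is "scene" or "side" or "wrist"; returns the picture (480x640x3 uint8, blue, green, red); there is no depth.
- r.camera_model(name): a dict with "fx", "fy", "cx", "cy" (pixels), "origin" and "orientation" of the camera in the world; the wrist camera has in their place "T_tool_cam" (4x4, takes a point from camera to tool coordinates, whose origin is the TCP and whose axes are the flange's). Camera axes: x right, y down, z forward; pixel columns grow to the right and rows downward; lengths in m; the calibration is good to about 2 mm. A picture is of the moment at which its call begins: read the wrist's pose just before it. camera_model takes no time and is no camera call.
- r.sign_off(): hands the job in; it is judged then, once.
Trained networks look in the newest picture that a camera, given by its name, has taken for a name from the list of things; names that differ only in an ending like _2 or _b are one class to them, and where a whole thing is asked for, a point or a joint stands for the part that bears it (a point fixed in the world has none). Each returns a list of dicts, best first, with "p" (0 to 1); they miss things now and then, are a little off and sometimes report something else, mostly with a low value. They report only what shows in the picture. A call takes as long as a camera call.
- r.recognise(camera, target): "centre" ([x, y, z] in m, in the coordinates of the camera as it stood for that picture, good to about 4 mm: the middle of the surface that is visible of it).
- r.regions_of(camera, target): "mask" (480x640 bool, what is visible of it).
- r.mark_of(camera, target): "centre" ([x, y, z] in m, in the coordinates of the camera as it stood for that picture, good to about 4 mm: a listed point, or the origin of a listed thing).
The state is a dict: "time": time; "q": joint angles; "joint_vel": joint speeds; "tau": joint torques, N m; "tool_pos": TCP position; "tcp_rot": TCP orientation; "contact_force": force on the tool from outside, world axes, zero at the start; "moment": the same for the moment, N m; "width": finger opening in m; "grip_force": force on a finger pad.
Only numpy, scipy, OpenCV 4.12 (cv2) and the standard library are available. Lean on these libraries where they do the work, as an engineer would, in place of code of your own. Each camera call takes 0.05 s, during which the arm holds its last target. There are 200 camera calls.

## Working session

There is one attempt and no reset: what is moved stays moved. The work goes in short steps, Python scripts to look and compute and a tool call to move; the robot and the scene stay as the last step left them, time stands still between calls to the robot, and variables do not carry over. Pictures are saved under pics/ and viewed, at most 10 in all, crops included, and the job is handed in when it is done.

Besides the shell and the picture viewer there is one more tool, called after ">>>" as a command line: name --argument value ..., lists and objects as JSON in quotes. apply_moves: Moves the arm, as the interface text tells. Its arguments: {"type":"object","properties":{"increments":{"type":"array"},"claw":{"type":"number"},"squeeze":{"type":"number"}},"required":["increments"]}

```bash
mkdir -p pics; cat > h.py <<'E'
from rig import r
import numpy as np, cv2
from scipy.spatial.transform import Rotation as R
def rot(q): return R.from_quat([q[1],q[2],q[3],q[0]]).as_matrix()
def look(c):
    s=r.observe(); im=r.read_camera(c); m=r.camera_model(c)
    if c=="wrist":
        T=np.eye(4);T[:3,:3]=rot(s["tcp_rot"]);T[:3,3]=s["tool_pos"];T=T@np.array(m["T_tool_cam"])
    else:
        T=np.eye(4);o=np.array(m["orientation"]);T[:3,:3]=rot(o) if o.size==4 else o;T[:3,3]=m["origin"]
    return im,m,T
def w(T,p): return (T[:3,:3]@np.array(p)+T[:3,3]).round(4)
E
python3 - <<'E'
from h import *
s=r.observe();print(s,r.finger_overhang)
ims=[]
for c in("scene","side"):
    im,m,T=look(c);cv2.imwrite(f"pics/{c}0.png",im)
    print(c,m)
    for t in("slicer","far_stop","guard_heel","guard_knob","catch_pad","catch_ear","blade","peeler","spice_jar","cup","can"):
        print(t,[(w(T,d["centre"]).tolist(),round(d["p"],2)) for d in r.mark_of(c,t)[:2]])
E
```

```text
{'time': 0.0, 'q': array([-1.22800582e+00,  2.60690194e-01, -1.39385184e-01,  1.17264713e+00,
        1.92233002e-05,  1.57079541e+00]), 'joint_vel': array([-0.00061696,  0.00084156,  0.00046468,  0.00031675,  0.0005481 ,
        0.00055804]), 'tau': array([ 1.39333129e-03, -4.05675888e+01,  2.53923798e+01,  1.86178414e-02,
       -1.45691311e-04, -8.11774242e-06]), 'tool_pos': array([ 0.17624833, -0.4938414 ,  0.23845551]), 'tcp_rot': array([-9.50615697e-04,  9.85347221e-01,  1.70557691e-01, -1.54790409e-04]), 'contact_force': array([-0.28085125,  0.19283261, -0.08999239]), 'moment': array([ 0.00868473,  0.01872518, -0.0136826 ]), 'grip_force': 0.0, 'width': 0.08506946732764878} 0.008
scene {'fx': 514.7728214951563, 'fy': 514.7728214951563, 'cx': 328.97498270799116, 'cy': 240.3069387809745, 'origin': array([0.23220329, 0.61067254, 0.65714998]), 'orientation': array([ 0.10075803, -0.21175168,  0.87561738, -0.42225969])}
slicer [([0.4764, -0.0775, -0.0003], 0.69)]
far_stop [([0.5075, 0.0618, 0.0982], 0.8)]
guard_heel [([0.4469, -0.1833, 0.0972], 0.98), ([0.467, -0.1286, 0.1165], 0.16)
[... 450 characters left out ...]
269004345, 'cy': 246.03721534571102, 'origin': array([-4.49769702e-04,  7.45134100e-01,  5.51770556e-01]), 'orientation': array([ 0.16405421, -0.26849165,  0.81081026, -0.49354348])}
slicer [([0.4749, -0.0755, -0.0028], 0.97)]
far_stop []
guard_heel [([0.4479, -0.1847, 0.0925], 0.88)]
guard_knob [([0.4621, -0.1286, 0.1111], 0.6)]
catch_pad [([0.4432, -0.2065, 0.0834], 0.56), ([0.4622, -0.132, 0.1128], 0.22)]
catch_ear [([0.6638, -0.0551, 0.0024], 0.47), ([0.4183, -0.1596, 0.0803], 0.44)]
blade [([0.5007, 0.01, 0.0651], 0.94)]
peeler [([0.3999, -0.0344, -0.0007], 0.67)]
spice_jar [([0.6679, 0.1674, -0.0017], 0.62)]
cup [([0.6665, -0.057, -0.0012], 0.74)]
can [([0.6592, 0.0553, -0.0034], 0.7)]
```

View pics/scene0.png

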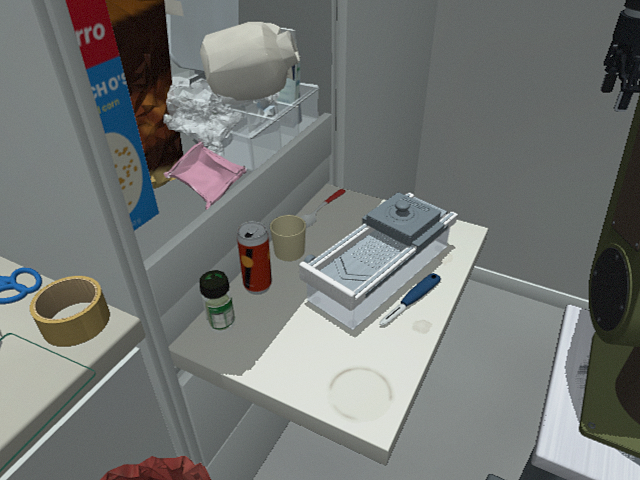

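```bash
cat >> h.py <<'E'
def to(p,yaw=None):
    "tool-axis increments (normalised) to put TCP at p, pointing down, tool x at yaw deg"
    s=r.observe();M=rot(s["tcp_rot"]);d=M.T@(np.array(p)-s["tool_pos"])/.15
    print("t",round(s["time"],2),"pos",s["tool_pos"].round(4),"F",np.round(s["contact_force"],1),"w",round(s["width"],4),"inc",d.round(3))
    if yaw is not None:
        a=np.deg2rad(yaw);D=np.array([[np.cos(a),np.sin(a),0],[np.sin(a),-np.cos(a),0],[0,0,-1]])
        print("turn",(np.rad2deg(R.from_matrix(M.T@D).as_rotvec())/120).round(4))
E
python3 -c "
from h import *
to([.432,-.255,.20],76.3)"
```

```text
t 1.2 pos [ 0.1765 -0.4944  0.2393] F [-0.1  0.3  0.1] w 0.0853 inc [ 2.141 -0.931  0.262]
turn [-0.      0.     -0.4721]
```

The picture shows the guard (405,215) at the slicer's loading end. The knob is at (402,208), the blade is bare at (350,270), and the jar, can and cup are well behind. This agrees with the network positions. Next I approach, with the claw shut.

>>> apply_moves --increments '[{"x":0.25,"y":-0.11,"wz":-0.059},{"x":0.5,"y":-0.22,"wz":-0.118},{"x":0.75,"y":-0.33,"wz":-0.177},{"x":1,"y":-0.44,"wz":-0.236},{"x":1,"y":-0.44,"wz":-0.295},{"x":1,"y":-0.44,"wz":-0.354},{"x":1,"y":-0.44,"wz":-0.413},{"x":1,"y":-0.44,"wz":-0.472},{"x":1,"y":-0.44,"wz":-0.472}]' --claw 1

```text
invalid input
```

```bash
python3 -c "
from h import *
to([.430,-.262,.20],76.3)"
```

```text
t 1.2 pos [ 0.1765 -0.4944  0.2393] F [-0.1  0.3  0.1] w 0.0853 inc [ 2.113 -0.891  0.262]
turn [-0.      0.     -0.4721]
```

>>> apply_moves --increments '[{"x":0.25,"y":-0.11,"z":0,"wx":0,"wy":0,"wz":-0.059},{"x":0.5,"y":-0.22,"z":0,"wx":0,"wy":0,"wz":-0.118},{"x":0.75,"y":-0.33,"z":0,"wx":0,"wy":0,"wz":-0.177},{"x":1,"y":-0.44,"z":0,"wx":0,"wy":0,"wz":-0.236},{"x":1,"y":-0.44,"z":0,"wx":0,"wy":0,"wz":-0.295},{"x":1,"y":-0.44,"z":0,"wx":0,"wy":0,"wz":-0.354},{"x":1,"y":-0.44,"z":0,"wx":0,"wy":0,"wz":-0.413},{"x":1,"y":-0.44,"z":0,"wx":0,"wy":0,"wz":-0.472},{"x":1,"y":-0.44,"z":0,"wx":0,"wy":0,"wz":-0.472}]' --claw 1 --squeeze 20

```text
time: 1.95
tool_pos: [0.2958, -0.3817, 0.2393]
tcp_rot: [0.0, 0.786, 0.619, -0.0]
contact_force: [0.6, -1.1, -0.2]
width: -0.0001
grip_force: 0.0
```

```bash
python3 -c "
from h import *
to([.430,-.262,.20],76.3)"
```

```text
t 1.95 pos [ 0.2958 -0.3817  0.2393] F [ 0.6 -1.1 -0.2] w -0.0001 inc [0.986 0.683 0.262]
turn [0.    0.    0.001]
```

>>> apply_moves --increments '[{"x":0.2,"y":0.14,"z":0.05,"wx":0,"wy":0,"wz":0},{"x":0.4,"y":0.28,"z":0.1,"wx":0,"wy":0,"wz":0},{"x":0.6,"y":0.42,"z":0.15,"wx":0,"wy":0,"wz":0},{"x":0.8,"y":0.56,"z":0.2,"wx":0,"wy":0,"wz":0},{"x":0.98,"y":0.68,"z":0.26,"wx":0,"wy":0,"wz":0},{"x":0.98,"y":0.68,"z":0.26,"wx":0,"wy":0,"wz":0},{"x":0.98,"y":0.68,"z":0.26,"wx":0,"wy":0,"wz":0}]'

```text
time: 2.53
tool_pos: [0.43, -0.2621, 0.1997]
tcp_rot: [-0.001, 0.786, 0.618, -0.0]
contact_force: [-1.1, -0.4, 0.4]
width: -0.0
grip_force: 0.0
```

```bash
python3 - <<'E'
from h import *
im,m,T=look("wrist");cv2.imwrite("pics/w1.png",im)
for t in("slicer","far_stop","guard_heel","guard_knob","catch_pad","catch_ear","blade"):
    print(t,[(w(T,d["centre"]).tolist(),round(d["p"],2)) for d in r.mark_of("wrist",t)[:2]])
to([.444,-.2047,.118],76.3)
E
```

```text
slicer []
far_stop []
guard_heel [([0.4477, -0.1851, 0.0986], 0.66)]
guard_knob []
catch_pad [([0.4419, -0.2079, 0.0801], 0.94)]
catch_ear []
blade []
t 2.93 pos [ 0.429  -0.2641  0.2006] F [ 0.3 -0.9  0.9] w 0.0002 inc [0.408 0.002 0.551]
turn [ 0.0002  0.0001 -0.0012]
```

View pics/w1.png

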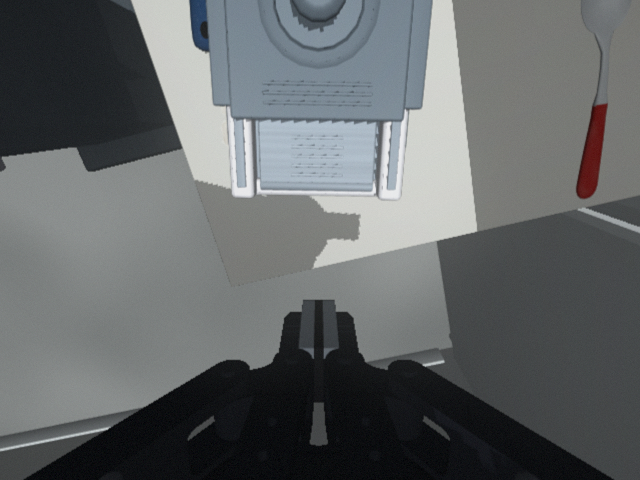

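The picture shows the catch plate at cols 258–377, rows 120–192. The guard's rear edge is at row ~120 and everything is centred on col ~318, square with the tool. I'll refine from pixels and check how far out the camera stands.

```bash
python3 - <<'E'
from h import *
im,m,T=look("wrist");print(np.array(m["T_tool_cam"]).round(3))
def px(u,v,z):
    d=T[:3,:3]@np.array([(u-m["cx"])/m["fx"],(v-m["cy"])/m["fy"],1]);return (T[:3,3]+d*(z-T[2,3])/d[2]).round(4)
for n,u,v,z in(("guard rear top L",229,118,.111),("R",408,121,.111),("plate rear L",258,192,.0815),("plate rear R",376,192,.0815),("frame rear L",231,196,.084),("frame rear R",402,198,.084),("rail in L",256,150,.084),("rail in R",380,150,.084)):print(n,px(u,v,z))
E
```

```text
[[-0.001 -0.947 -0.322  0.083]
 [ 1.    -0.001 -0.    -0.   ]
 [ 0.    -0.322  0.947 -0.134]
 [ 0.     0.     0.     1.   ]]
guard rear top L [ 0.3993 -0.1732  0.111 ]
R [ 0.4968 -0.1989  0.111 ]
plate rear L [ 0.3969 -0.222   0.0815]
plate rear R [ 0.4746 -0.2412  0.0815]
frame rear L [ 0.379  -0.2198  0.084 ]
frame rear R [ 0.4905 -0.2488  0.084 ]
rail in L [ 0.4041 -0.1949  0.084 ]
rail in R [ 0.4821 -0.2142  0.084 ]
```

```bash
python3 -c "
from h import *
to([.442,-.2078,.096],76)"
```

```text
t 2.98 pos [ 0.4291 -0.2639  0.2006] F [-0.5 -0.2  0.1] w -0.0003 inc [ 0.384 -0.006  0.697]
turn [0.0002 0.0001 0.0015]
```

>>> apply_moves --increments '[{"x":0.2,"y":-0.005,"z":0.1,"wx":0,"wy":0,"wz":0},{"x":0.38,"y":-0.005,"z":0.2,"wx":0,"wy":0,"wz":0},{"x":0.38,"y":-0.005,"z":0.35,"wx":0,"wy":0,"wz":0},{"x":0.38,"y":-0.005,"z":0.5,"wx":0,"wy":0,"wz":0},{"x":0.38,"y":-0.005,"z":0.6,"wx":0,"wy":0,"wz":0},{"x":0.38,"y":-0.005,"z":0.67,"wx":0,"wy":0,"wz":0},{"x":0.38,"y":-0.005,"z":0.67,"wx":0,"wy":0,"wz":0},{"x":0.38,"y":-0.005,"z":0.67,"wx":0,"wy":0,"wz":0}]'

```text
time: 3.65
tool_pos: [0.4418, -0.2077, 0.0996]
tcp_rot: [-0.001, 0.787, 0.617, -0.0]
contact_force: [-0.0, -0.4, 0.6]
width: -0.0
grip_force: 0.0
```

```bash
python3 - <<'E'
from h import *
im,m,T=look("wrist");cv2.imwrite("pics/w2.png",im)
for t in("guard_heel","catch_pad"):
    print(t,[(w(T,d["centre"]).tolist(),round(d["p"],2)) for d in r.mark_of("wrist",t)[:2]])
to([.442,-.2078,.0805],76)
E
```

```text
guard_heel [([0.4466, -0.1871, 0.0992], 0.6)]
catch_pad [([0.4399, -0.2083, 0.0783], 0.72)]
t 3.8 pos [ 0.4431 -0.2083  0.1008] F [ 1.   0.3 -0.6] w 0.0004 inc [ 0.002 -0.008  0.136]
turn [0.001  0.0002 0.0022]
```

View pics/w2.png

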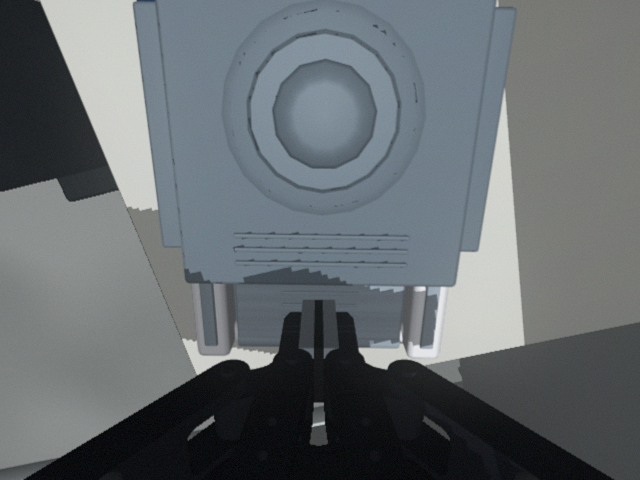

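The fingertips (320,300–350) are over the middle of the plate (cols 236–402), behind the guard's rear edge (row 284). Now I press.

>>> apply_moves --increments '[{"x":0,"y":0,"z":0.04,"wx":0,"wy":0,"wz":0},{"x":0,"y":0,"z":0.07,"wx":0,"wy":0,"wz":0},{"x":0,"y":0,"z":0.085,"wx":0,"wy":0,"wz":0},{"x":0,"y":0,"z":0.1,"wx":0,"wy":0,"wz":0},{"x":0,"y":0,"z":0.11,"wx":0,"wy":0,"wz":0},{"x":0,"y":0,"z":0.11,"wx":0,"wy":0,"wz":0},{"x":0,"y":0,"z":0.11,"wx":0,"wy":0,"wz":0}]'

```text
time: 4.38
tool_pos: [0.4429, -0.208, 0.0837]
tcp_rot: [0.001, 0.787, 0.618, 0.0]
contact_force: [1.2, -1.3, 5.4]
width: -0.0003
grip_force: 2.3
```

```bash
python3 -c "
from h import *
to([.442,-.2078,.0795],76)"
```

```text
t 4.38 pos [ 0.4429 -0.208   0.0837] F [ 1.2 -1.3  5.4] w -0.0003 inc [ 0.    -0.006  0.028]
turn [0.0006 0.0002 0.0023]
```

Force 5.4 N means about 6 mm down. I press on to the stop.

>>> apply_moves --increments '[{"x":0,"y":0,"z":0.01,"wx":0,"wy":0,"wz":0},{"x":0,"y":0,"z":0.02,"wx":0,"wy":0,"wz":0},{"x":0,"y":0,"z":0.028,"wx":0,"wy":0,"wz":0},{"x":0,"y":0,"z":0.028,"wx":0,"wy":0,"wz":0},{"x":0,"y":0,"z":0.028,"wx":0,"wy":0,"wz":0},{"x":0,"y":0,"z":0.028,"wx":0,"wy":0,"wz":0}]'

```text
time: 4.88
tool_pos: [0.4429, -0.208, 0.0797]
tcp_rot: [0.001, 0.786, 0.618, 0.0]
contact_force: [-0.1, -0.0, 6.2]
width: -0.0003
grip_force: 3.0
```

>>> apply_moves --increments '[{"x":0.02,"y":0,"z":0.003,"wx":0,"wy":0,"wz":0},{"x":0.04,"y":0,"z":0.003,"wx":0,"wy":0,"wz":0},{"x":0.06,"y":0,"z":0.003,"wx":0,"wy":0,"wz":0},{"x":0.08,"y":0,"z":0.003,"wx":0,"wy":0,"wz":0},{"x":0.1,"y":0,"z":0.003,"wx":0,"wy":0,"wz":0},{"x":0.12,"y":0,"z":0.003,"wx":0,"wy":0,"wz":0},{"x":0.14,"y":0,"z":0.003,"wx":0,"wy":0,"wz":0},{"x":0.14,"y":0,"z":0.003,"wx":0,"wy":0,"wz":0}]'

```text
time: 5.55
tool_pos: [0.4478, -0.1889, 0.0794]
tcp_rot: [0.002, 0.787, 0.617, -0.001]
contact_force: [-0.8, -3.8, 6.4]
width: -0.0
grip_force: 3.0
```

>>> apply_moves --increments '[{"x":0.02,"y":0,"z":0,"wx":0,"wy":0,"wz":0},{"x":0.04,"y":0,"z":0,"wx":0,"wy":0,"wz":0},{"x":0.06,"y":0,"z":0,"wx":0,"wy":0,"wz":0},{"x":0.08,"y":0,"z":0,"wx":0,"wy":0,"wz":0},{"x":0.1,"y":0,"z":0,"wx":0,"wy":0,"wz":0},{"x":0.12,"y":0,"z":0,"wx":0,"wy":0,"wz":0},{"x":0.12,"y":0,"z":0,"wx":0,"wy":0,"wz":0}]'

```text
time: 6.13
tool_pos: [0.4522, -0.1714, 0.0794]
tcp_rot: [0.002, 0.787, 0.617, -0.001]
contact_force: [-0.8, -4.7, 5.1]
width: 0.0001
grip_force: 3.0
```

```bash
python3 - <<'E'
from h import *
im,m,T=look("wrist");cv2.imwrite("pics/w3.png",im)
im,m,T=look("scene")
for t in("guard_heel","guard_knob"):
    print(t,[(w(T,d["centre"]).tolist(),round(d["p"],2)) for d in r.mark_of("scene",t)[:2]])
to([.4845,-.04,.09],76)
E
```

```text
guard_heel [([0.4509, -0.1585, 0.0943], 0.75)]
guard_knob [([0.475, -0.1037, 0.1155], 0.55)]
t 6.33 pos [ 0.4522 -0.1714  0.0794] F [-0.1 -4.4  6. ] w 0.0 inc [ 0.902  0.001 -0.073]
turn [0.001  0.0016 0.002 ]
```

View pics/w3.png

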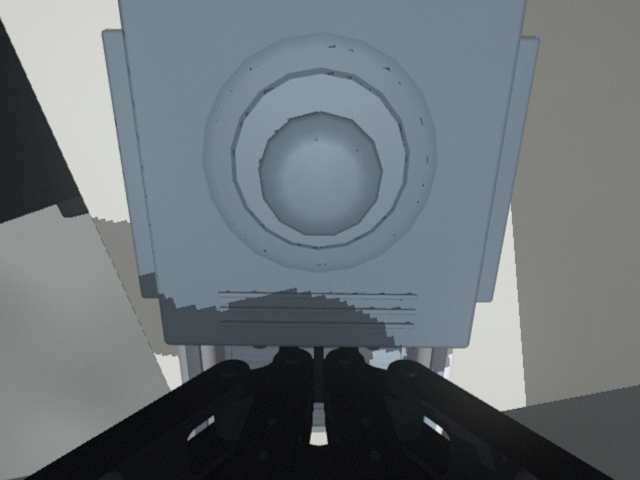

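The guard has moved about 26 mm, so its rear wall is past the ears, and the finger is between them. I ease back, lift off the plate, then push on.

>>> apply_moves --increments '[{"x":-0.03,"y":0,"z":0,"wx":0,"wy":0,"wz":0},{"x":-0.03,"y":0,"z":-0.04,"wx":0,"wy":0,"wz":0},{"x":-0.03,"y":0,"z":-0.09,"wx":0,"wy":0,"wz":0},{"x":-0.03,"y":0,"z":-0.13,"wx":0,"wy":0,"wz":0},{"x":0,"y":0,"z":-0.13,"wx":0,"wy":0,"wz":0},{"x":0.06,"y":0,"z":-0.13,"wx":0,"wy":0,"wz":0},{"x":0.12,"y":0,"z":-0.13,"wx":0,"wy":0,"wz":0},{"x":0.18,"y":0,"z":-0.13,"wx":0,"wy":0,"wz":0},{"x":0.24,"y":0,"z":-0.13,"wx":0,"wy":0,"wz":0},{"x":0.3,"y":0,"z":-0.13,"wx":0,"wy":0,"wz":0},{"x":0.36,"y":0,"z":-0.13,"wx":0,"wy":0,"wz":0},{"x":0.4,"y":0,"z":-0.13,"wx":0,"wy":0,"wz":0}]'

```text
time: 7.33
tool_pos: [0.4659, -0.1101, 0.098]
tcp_rot: [-0.0, 0.786, 0.618, -0.0]
contact_force: [1.1, -2.5, -0.9]
width: -0.0001
grip_force: 0.9
```

```bash
python3 -c "
from h import *
to([.4845,-.04,.099],76)"
```

```text
t 7.33 pos [ 0.4659 -0.1101  0.098 ] F [ 1.1 -2.5 -0.9] w -0.0001 inc [ 0.484  0.01  -0.007]
turn [-0.0002 -0.0001  0.0029]
```

>>> apply_moves --increments '[{"x":0.06,"y":0,"z":0,"wx":0,"wy":0,"wz":0},{"x":0.12,"y":0.001,"z":0,"wx":0,"wy":0,"wz":0},{"x":0.18,"y":0.002,"z":0,"wx":0,"wy":0,"wz":0},{"x":0.24,"y":0.003,"z":0,"wx":0,"wy":0,"wz":0},{"x":0.3,"y":0.004,"z":0,"wx":0,"wy":0,"wz":0},{"x":0.35,"y":0.005,"z":0,"wx":0,"wy":0,"wz":0},{"x":0.38,"y":0.006,"z":0,"wx":0,"wy":0,"wz":0},{"x":0.4,"y":0.006,"z":0,"wx":0,"wy":0,"wz":0},{"x":0.42,"y":0.006,"z":0,"wx":0,"wy":0,"wz":0},{"x":0.43,"y":0.006,"z":0,"wx":0,"wy":0,"wz":0},{"x":0.43,"y":0.006,"z":0,"wx":0,"wy":0,"wz":0}]'

```text
time: 8.25
tool_pos: [0.4818, -0.0486, 0.0981]
tcp_rot: [-0.0, 0.786, 0.618, 0.0]
contact_force: [-0.8, 0.2, -0.6]
width: 0.0003
grip_force: 0.0
```

>>> apply_moves --increments '[{"x":0.01,"y":0,"z":0,"wx":0,"wy":0,"wz":0},{"x":0.02,"y":0,"z":0,"wx":0,"wy":0,"wz":0},{"x":0.03,"y":0,"z":0,"wx":0,"wy":0,"wz":0},{"x":0.04,"y":0,"z":0,"wx":0,"wy":0,"wz":0},{"x":0.04,"y":0,"z":0,"wx":0,"wy":0,"wz":0}]'

```text
time: 8.67
tool_pos: [0.4831, -0.0435, 0.0981]
tcp_rot: [0.0, 0.787, 0.618, -0.001]
contact_force: [-0.5, -2.9, 0.7]
width: 0.0001
grip_force: 1.4
```

```bash
python3 - <<'E'
from h import *
im,m,T=look("scene");cv2.imwrite("pics/s4.png",im[150:350,220:520].repeat(2,0).repeat(2,1))
for t in("guard_heel","guard_knob"):
    print(t,[(w(T,d["centre"]).tolist(),round(d["p"],2)) for d in r.mark_of("scene",t)[:2]])
to([.4845,-.04,.099],76)
E
```

```text
guard_heel [([0.4855, -0.0349, 0.0934], 0.69), ([0.3981, -0.0335, -0.0], 0.39)]
guard_knob [([0.5069, 0.0184, 0.1151], 0.58)]
t 8.82 pos [ 0.4831 -0.0435  0.0981] F [-1.6 -3.   0.7] w 0.0003 inc [ 0.025  0.004 -0.006]
turn [-0.0002  0.0003  0.0023]
```

View pics/s4.png

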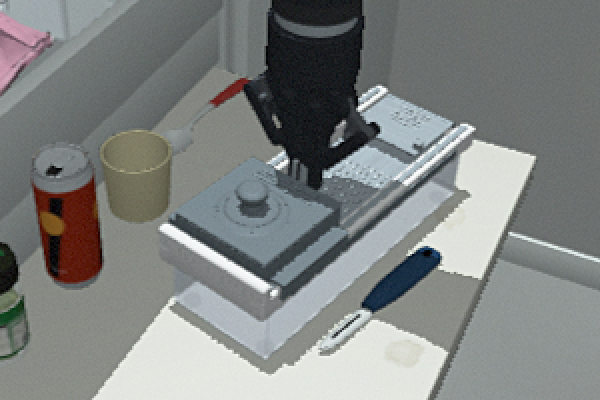

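The guard is nearly at the far bar, and the catch plate is up behind. I push gently until the force rises.

>>> apply_moves --increments '[{"x":0.01,"y":0,"z":0,"wx":0,"wy":0,"wz":0},{"x":0.02,"y":0,"z":0,"wx":0,"wy":0,"wz":0},{"x":0.03,"y":0,"z":0,"wx":0,"wy":0,"wz":0},{"x":0.03,"y":0,"z":0,"wx":0,"wy":0,"wz":0}]'

```text
time: 9.15
tool_pos: [0.4831, -0.0433, 0.0982]
tcp_rot: [0.004, 0.787, 0.617, -0.004]
contact_force: [-4.2, -15.8, 3.1]
width: 0.0
grip_force: 8.1
```

It is on the stop: 16 N and no further motion. Now I come clear.

>>> apply_moves --increments '[{"x":-0.03,"y":0,"z":0,"wx":0,"wy":0,"wz":0},{"x":-0.1,"y":0,"z":0,"wx":0,"wy":0,"wz":0},{"x":-0.16,"y":0,"z":-0.05,"wx":0,"wy":0,"wz":0},{"x":-0.2,"y":0,"z":-0.2,"wx":0,"wy":0,"wz":0},{"x":-0.2,"y":0,"z":-0.4,"wx":0,"wy":0,"wz":0},{"x":-0.2,"y":0,"z":-0.6,"wx":0,"wy":0,"wz":0},{"x":-0.2,"y":0,"z":-0.8,"wx":0,"wy":0,"wz":0},{"x":-0.2,"y":0,"z":-1,"wx":0,"wy":0,"wz":0},{"x":-0.2,"y":0,"z":-1,"wx":0,"wy":0,"wz":0},{"x":-0.2,"y":0,"z":-1,"wx":0,"wy":0,"wz":0}]'

```text
time: 9.98
tool_pos: [0.4789, -0.0684, 0.2507]
tcp_rot: [0.002, 0.787, 0.618, 0.002]
contact_force: [0.0, 0.4, 0.4]
width: -0.0002
grip_force: 0.0
```

```bash
python3 - <<'E'
from h import *
im,m,T=look("scene");cv2.imwrite("pics/s5.png",im[150:350,220:520].repeat(2,0).repeat(2,1))
for t in("guard_heel","guard_knob","catch_pad","peeler","cup","can","spice_jar"):
    print(t,[(w(T,d["centre"]).tolist(),round(d["p"],2)) for d in r.mark_of("scene",t)[:2]])
to([.4845,-.04,.099])
E
```

```text
guard_heel [([0.4896, -0.0338, 0.0941], 0.58)]
guard_knob [([0.506, 0.0229, 0.1171], 0.75)]
catch_pad [([0.4442, -0.2101, 0.0807], 0.62), ([0.398, -0.0355, 0.0016], 0.2)]
peeler [([0.3984, -0.0352, 0.0012], 0.62), ([0.6632, -0.0564, -0.0032], 0.33)]
cup [([0.6619, -0.058, -0.0018], 0.78)]
can [([0.6696, 0.0563, 0.0011], 0.77)]
spice_jar [([0.6644, 0.1631, -0.0016], 0.56)]
t 10.38 pos [ 0.4768 -0.0679  0.2472] F [0.2 0.2 0.1] w -0.0 inc [0.193 0.008 0.988]
```

View pics/s5.png

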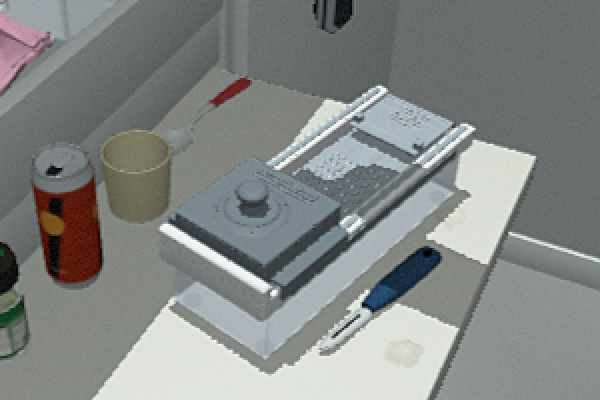

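The guard sits against the far bar (165–275, 235–290) and covers the blade. The catch is up with its ears showing at (360,118) and (420,148), and the bystanders have not moved.

```bash
python3 -c "
from rig import r
print(r.sign_off())"
```

```text
the job is handed in; nothing more can be done
None
```

Done and handed in at about 10.4 s: the guard is against the far stop over the blade, the catch has sprung back up, the arm is clear, and the peeler, jar, cup and can are where they were.

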